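Fetch the specimen carrier from behind the optics

ROBOT

A 7-joint arm with a two-finger parallel gripper is mounted at the origin on the work surface. World frame = base frame: x ahead of the robot, y to its left, z up, the work surface at z = 0. Lengths are in m, angles in rad, forces in N, time in s.
With the tool pointing down it reaches from about 0.35 to 0.9 m from the base axis. Payload 19.9 kg.
Tool frame: the origin (TCP) lies between the finger pads; the fingertips stand 19 mm ahead of it and the grasp point (between the pads) is the TCP; z points along the fingers, y is the direction in which the jaws open and shut (so a half turn about z gives the same grasp; the last joint's range is limited). The gripper opens to 94 mm and grips with 3 to 60 N. Pads are 16 mm wide; open, the fingers measure 119 mm over their backs; the gripper's body (75 mm by 177 mm) begins 78 mm behind the grasp point.
Start: joints at [1.087, 0.417, -0.01, 1.614, 0.005, 1.111, -0.053], TCP at [0.268, -0.565, 0.224] pointing down, gripper open.
Joint ranges: [-2.81, 2.81], [-0.39, 2.02], [-1.27, 1.25], [0.06, 2.57], [-1.19, 4.33], [0.19, 2], [-2.82, 2.82]. Speed limits (rad/s): [1.89, 1.89, 2.39, 2.39, 3.01, 3.01, 3.01].

INTERFACE

Orientations are given as a 3x3 rotation matrix whose columns are the frame's x, y, z axes.
In Python, from rig import robot gives the robot as it stands. Calls block until the motion is done:
- robot.move_ptp(position, orientation): joint-space move of the TCP to a pose.
- robot.move_linear(position, velocity=0.15, frame=None, threshold=None): straight line of the TCP; frame=None keeps the orientation; velocity is the mean speed in m/s. With threshold (N) it stops when the force on the tool has changed by that much, and returns True; else False.
- robot.goto_joints(angles): joint-space move.
- robot.gripper_to(opening): finger opening in m; the grip force is fixed at half the most; returns when the fingers have stopped.
- robot.pause(seconds).
- robot.ik(position, orientation): joint angles nearest the present ones, or None.
- robot.get_state(): the state.
- robot.grab_frame(name): name is "scene" or "top" or "wrist"; returns the picture (384x512x3 uint8, red, green, blue); there is no depth.
- robot.camera_info(name): a dict with "fx", "fy", "cx", "cy" (pixels), "rvec" (rotation vector, rad) and "tvec" (3), from world to camera coordinates, as OpenCV has them. Camera axes: x right, y down, z forward; pixel columns grow to the right and rows downward; lengths in m; the calibration is good to about 2 mm. A picture is of the moment at which its call begins: read the wrist's pose just before it. camera_info takes no time and is no camera call; for the wrist camera it gives the pose at the moment of the call.
A pose or a line that the arm cannot do raises robot.PlanningError and nothing moves.
- robot.sign_off(): hands the job in, once; it reports no verdict.
The state is a dict: "time": time; "qpos": joint angles; "joint_vel": joint speeds; "effort": joint torques, N m; "ee_pos": TCP position; "tool_rot": TCP orientation; "force": force on the tool from outside, world axes, zero at the start; "moment": the same for the moment, N m; "opening": finger opening in m.
Only numpy, scipy, OpenCV 4.12 (cv2) and the standard library are available. Lean on these libraries where they do the work, as an engineer would, in place of code of your own. Each camera call takes 0.05 s, during which the arm holds its last target.

TASK

Get the flat specimen carrier out from the back of the optics rail: first stand the objective, the eyepiece and the filter block upright on the rubber mat, then slide the carrier along its channel until at least a third of it (but less than half) sticks out over the rail's open end, and only there lift it clear. Lay it flat and lengthwise on the raised bar of the light base with its hole centred over the glass window, and then stand the three optics back upright on the rail, each where it stood before. Do not tip the optics, drop the carrier on the bench or shift the bottle, dish and jar standing around.

Things in the scene. Friction and masses are not known exactly. Their poses are not given: they have to be found in the camera images.
- rail: Optics rail, fixed: dark grey, 80 (x) x 350 (y) x 40 mm; origin: centre of underside. On top a 60 mm wide channel along y, floor at z = 40 mm, between steel strips 6 high. End y = -175 mm open; +y end has a 6 mm high bar (y = 165 to 175). Optics stand in a row at about y = -145, -86, -27, any order; the carrier lies behind, 50 mm free floor between it and the bar for closed fingertips.
- carrier: Flat bare aluminium plate 56 (x) x 100 (y) x 6 mm thick, 27 mm round hole in its centre, about 85 g. Origin: centre of underside. Lies in the rail's channel, y along the channel, with 2 mm play to each strip (as high as it is thick), so its long sides can be gripped only where they stick out past the open end; push it there from behind. Either way round is right.
- objective: Microscope objective standing on its thread end: steel barrel 34 mm diameter to 38 mm height, then a cone to an 18 mm nose, 50 mm tall, thin brass band near the foot, about 150 g. Origin: centre of its underside; z up along its axis.
- eyepiece: Eyepiece, black: foot tube 30 mm diameter, from 24 mm height a 42 mm diameter eyecup, 48 mm tall, glass on top, about 100 g. Origin: centre of its underside; z up along its axis.
- filterblock: Filter block: grey box 40 x 40 x 44 mm tall with a round glass window on top and one in a side, about 120 g. Origin: centre of its underside; its sides are within about 0.1 rad of the rail's axes at the start.
- mat: Parking mat, fixed: green rubber sheet 100 (its x) x 220 (its y) x 3 mm. Origin: centre of its underside; top 3 mm above. Lies in front of the rail, to the left or right, on the other side from the light base.
- lightbase: Light base, fixed: white box 110 (x) x 150 (y) x 30 mm with a raised black bar 36 (x) x 110 (y) x 16 mm centred on it, bar top at z = 46 mm, round glass window 25 mm across in its middle. Origin: centre of underside, below the window. The carrier lies on the bar, y along y, overhanging 10 mm on each long side, where fingertips have 16 mm of depth.
- reagent: Bystander: amber bottle, 52 mm diameter, 90 mm tall. Origin: centre of its underside. Leave it.
- dish: Bystander: closed culture dish, whitish,, 93 mm diameter, 15 mm tall. Origin: centre of its underside. Leave it.
- jar: Bystander: white jar, 60 mm diameter, 60 mm tall, beyond the rail. Origin: centre of its underside. Leave it.
Things that resemble listed ones, but are neither listed nor needed, are in the scene too. What is shaped like the objective but orange is not meant.

How it is judged:
On the way, in this order (a step that is already met when the one before it is completed fails the run):
1. the objective, the eyepiece and the filter block all stand upright and released on the mat (x of objective in the frame of mat between -0.05 and 0.05 m and y of objective in the frame of mat between -0.11 and 0.11 m and z of objective in the frame of mat between -0.002 and 0.007 m and angle between each of objective, eyepiece, filterblock's own z axis and vertical below 0.1 rad and linear speed of each of objective, eyepiece, filterblock below 0.02 m/s and angular speed of each of objective, eyepiece, filterblock below 0.2 rad/s and contact force between the fingers and objective below 0.3 N and x of eyepiece in the frame of mat between -0.05 and 0.05 m and y of eyepiece in the frame of mat between -0.11 and 0.11 m and z of eyepiece in the frame of mat between -0.002 and 0.007 m and contact force between the fingers and eyepiece below 0.3 N and x of filterblock in the frame of mat between -0.05 and 0.05 m and y of filterblock in the frame of mat between -0.11 and 0.11 m and z of filterblock in the frame of mat between -0.002 and 0.007 m and contact force between the fingers and filterblock below 0.3 N), for 0.2 s.
2. the carrier, still flat in its channel, sticks out at least 28 mm (and less than 55 mm) past the rail's open end (y of carrier in the frame of rail between -0.18 and -0.153 m and x of carrier in the frame of rail between -0.012 and 0.012 m and z of carrier in the frame of rail between 0.036 and 0.0425 m and angle between carrier's own z axis and vertical below 0.06 rad), for 0.2 s.
3. the carrier lies flat on the light base's bar, hole over the window, released, with the optics still on the mat (all of step 1 and horizontal distance between carrier and lightbase below 0.012 m and z of carrier in the frame of lightbase between 0.043 and 0.049 m and angle between carrier's own z axis and vertical below 0.06 rad and angle between the y axis of carrier and the y axis of lightbase, either way round below 0.2 rad and linear speed of carrier below 0.02 m/s and angular speed of carrier below 0.2 rad/s and contact force between the fingers and carrier below 0.3 N), for 0.2 s.
At the end, for the whole second after the job is handed in: The carrier lies flat on the bar of the light base, its centre within 12 mm of the window's and its length within 0.2 rad of the bar's; the objective, eyepiece and filter block stand upright on the rail, each within 15 mm of where it stood at the start; all is released and at rest (horizontal distance between carrier and lightbase below 0.012 m and z of carrier in the frame of lightbase between 0.043 and 0.049 m and angle between carrier's own z axis and vertical below 0.06 rad and angle between the y axis of carrier and the y axis of lightbase, either way round below 0.2 rad and linear speed of each of carrier, objective, eyepiece, filterblock below 0.02 m/s and angular speed of each of carrier, objective, eyepiece, filterblock below 0.2 rad/s and contact force between the fingers and carrier below 0.3 N and distance of each of objective, eyepiece, filterblock from where it was at the start of the episode below 0.015 m and angle between each of objective, eyepiece, filterblock's own z axis and vertical below 0.1 rad and contact force between the fingers and objective below 0.3 N and contact force between the fingers and eyepiece below 0.3 N and contact force between the fingers and filterblock below 0.3 N); the robot touches nothing.
It fails at once if an optic is tipped (angle between any of objective, eyepiece, filterblock's own z axis and vertical above 0.6 rad).
It fails at once if the carrier is dropped onto the bench (height (world z) of carrier below 0.02 m).
It fails at once if the bottle, the dish or the jar is shifted more than 25 mm (distance of any of reagent, dish, jar from where it was at the start of the episode above 0.025 m).
It also fails if it takes over 139 s, if anything falls off the work surface, if the arm or the gripper's body presses on something with over 40 N, if the wrist force passes 120 N, or if a joint passes its speed limit or range.

## Working session

There is one attempt and no reset: what is moved stays moved. The work goes in short steps, each a Python script; the robot and the scene stay as the last script left them, time stands still between calls to the robot, and variables do not carry over. Pictures are saved under pics/ and viewed, and the job is handed in when it is done.

```bash
mkdir -p pics; ls; python3 - <<'E'
from rig import robot
import cv2
for n in ["scene","top","wrist"]:
    im=robot.grab_frame(n); cv2.imwrite(f"pics/{n}0.png",im[:,:,::-1]); print(n,robot.camera_info(n))
s=robot.get_state(); print(s)
E
```

```text
pics
scene {'fx': 353.36278728677723, 'fy': 353.36278728677723, 'cx': 252.63307300993776, 'cy': 194.89040799893047, 'rvec': array([ 2.05045621,  0.91852979, -0.48040704]), 'tvec': array([-0.40907266, -0.20813612,  1.47016384])}
top {'fx': 380.02600066013395, 'fy': 380.02600066013395, 'cx': 253.59205417457898, 'cy': 189.0932095190567, 'rvec': array([ 1.93799789, -2.27967739,  0.23589491]), 'tvec': array([0.06902624, 0.59689672, 0.97195324])}
wrist {'fx': 302.07889944758136, 'fy': 302.07889944758136, 'cx': 256.7999926422389, 'cy': 192.18808279859047, 'rvec': array([-2.45007419,  1.54909756,  0.21787684]), 'tvec': array([-0.62426679, -0.02849088,  0.39209095])}
{'time': 0.15, 'qpos': array([ 1.08649728,  0.41779342, -0.01029129,  1.61402274,  0.0046981 ,
        1.11071437, -0.0530047 ]), 'joint_vel': array([-0.00068684, -0.00135112,  0.00033171, -0.00385065,  0.00063148,
       -0.00137006, -0.00060488]), 'effort': array([ 1.27335614e-03, -8.51532698e+01,  6.39283396e-01, -4.26138031e+01,
       -4.87578241e-02,  1.70939346e-02,  1.23071945e-04]), 'ee_pos': array([ 0.26766552, -0.56448395,  0.22400169]), 'tool_rot': array([[ 9.03559582e-01,  4.28462212e-01, -4.62997775e-04],
       [ 4.28462454e-01, -9.03559242e-01,  7.88594185e-04],
       [-8.04631102e-05, -9.10918995e-04, -9.99999582e-01]]), 'force': array([-0.04012759, -0.56019283,  0.15614666]), 'moment': array([0.03603122, 0.03503903, 0.0463267 ]), 'opening': 0.09432861984428861}
```

View pics/scene0.png

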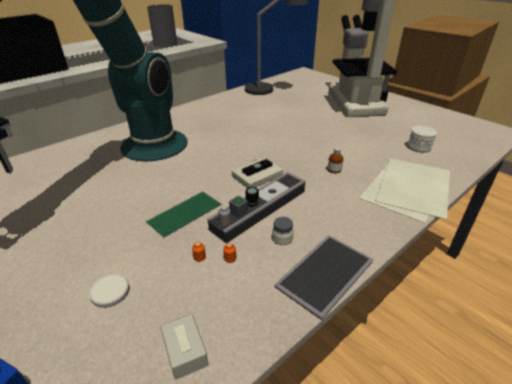

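View pics/top0.png

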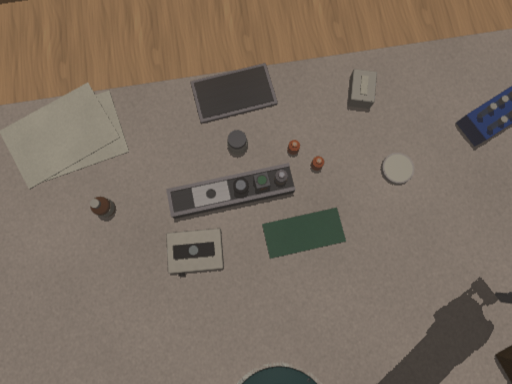

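View pics/wrist0.png

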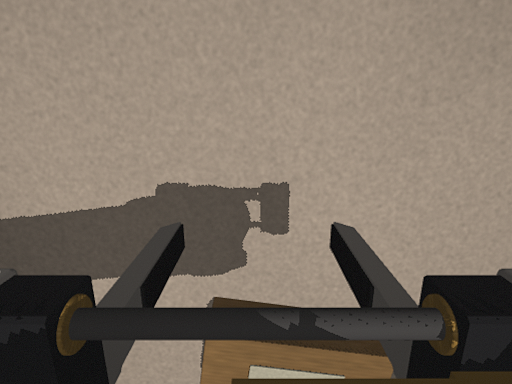

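The top view shows the rail at about (231,192), the mat at (304,232) and the light base at (195,251). The two orange lookalikes are at (294,146) and (318,162), and the grey box at (364,88) is not needed. I'll enlarge the rail next.

```bash
cat > h.py <<'E'
import numpy as np, cv2
from rig import robot
def bp(name,uv,z,info=None):
    c=info or robot.camera_info(name)
    R=cv2.Rodrigues(np.array(c['rvec']))[0]; t=np.array(c['tvec'])
    d=R.T@np.array([(uv[0]-c['cx'])/c['fx'],(uv[1]-c['cy'])/c['fy'],1.0]); o=-R.T@t
    return o+d*(z-o[2])/d[2]
def pj(name,p,info=None):
    c=info or robot.camera_info(name)
    K=np.array([[c['fx'],0,c['cx']],[0,c['fy'],c['cy']],[0,0,1.]])
    return cv2.projectPoints(np.array(p,float).reshape(-1,3),np.array(c['rvec']),np.array(c['tvec']),K,None)[0].reshape(-1,2)
def crop(im,x0,y0,x1,y1,s,fn):
    a=cv2.resize(im[y0:y1,x0:x1],None,fx=s,fy=s,interpolation=cv2.INTER_CUBIC)
    a=np.ascontiguousarray(a)
    for x in range((x0+9)//10*10,x1,10):
        cv2.putText(a,str(x),(int((x-x0)*s),8),0,.3,(255,255,0),1); cv2.line(a,(int((x-x0+.5)*s),10),(int((x-x0+.5)*s),14),(255,255,0),1)
    for y in range((y0+9)//10*10,y1,10):
        cv2.putText(a,str(y),(0,int((y-y0+.5)*s)+3),0,.3,(255,255,0),1)
    cv2.imwrite(fn,a[:,:,::-1])
E
python3 - <<'E'
from h import *
im=cv2.imread('pics/top0.png')[:,:,::-1]
crop(im,160,130,350,272,4.2,'pics/top0c.png')
im=cv2.imread('pics/scene0.png')[:,:,::-1]
crop(im,140,150,320,270,4.4,'pics/scene0c.png')
E
```

```text
(no output)
```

View pics/top0c.png

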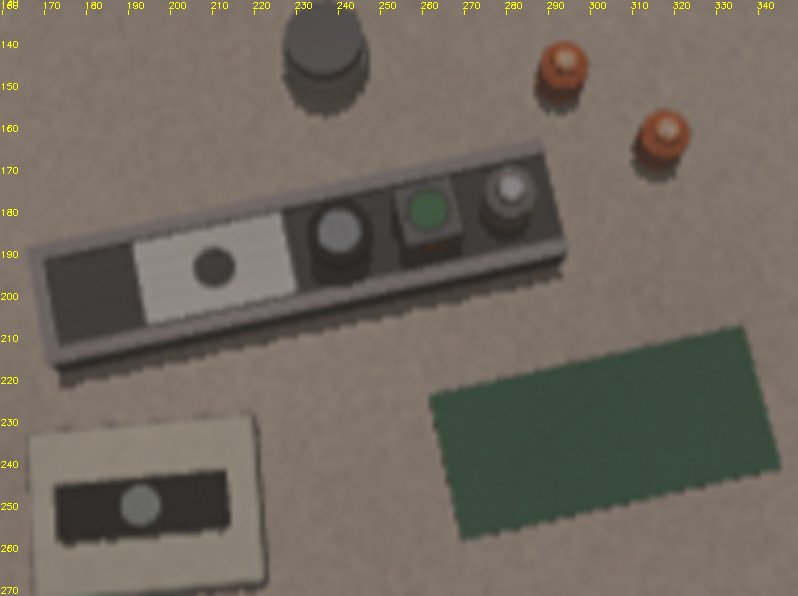

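View pics/scene0c.png

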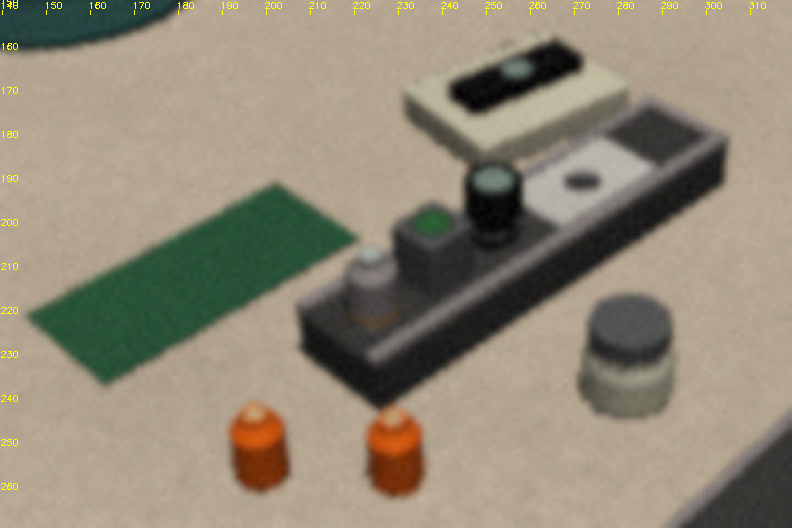

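```bash
python3 - <<'E'
from h import *
np.set_printoptions(precision=4,suppress=True)
f=lambda a,b:(160+a/4.2-.5+.12,130+b/4.2-.5+.12)
def fit(pts,dx,dy,z,name):
    P=np.array([bp('top',f(*p),z)[:2] for p in pts]); print(name,P.round(3).tolist())
    print('  edges',[round(float(np.linalg.norm(P[i]-P[(i+1)%4])),4) for i in range(4)],'centre',P.mean(0))
# order: open/far, open/near, closed/near, closed/far
fit([(543,138),(566,255),(52,367),(28,248)],0,0,.046,'rail')
fit([(429,395),(743,326),(780,469),(463,540)],0,0,.003,'mat')
fit([(54,486),(225,470),(230,529),(60,545)],0,0,.046,'bar')
fit([(27,435),(250,413),(266,585),(33,600)],0,0,.03,'base')
fit([(134,244),(281,211),(297,291),(149,326)],0,0,.046,'carrier')
for n,p,z in [('win',(140,505),.046),('hole',(214,267),.046),('eyep',(339,231),.048+.04),('filt',(428,210),.084),('obj',(512,187),.09),('jar',(324,35),.06),('or1',(566,60),.05),('or2',(669,128),.05)]:
    print(n,bp('top',f(*p),z))
g=lambda a,b:(140+a/4.4-.39,150+b/4.4-.39)
for n,p,z in [('win',(517,68),.046),('hole',(583,181),.046),('eyep',(493,179),.088),('filt',(433,223),.084),('obj',(370,256),.09),('jar',(630,325),.06)]:
    print('sc',n,bp('scene',g(*p),z))
for n,p,z in [('dish',(398,169),.015),('bottle',(97,203),.09)]: print(n,bp('top',p,z))
for n,p,z in [('dish',(110,290),.015),('bottle',(336,155),.09)]: print(n,bp('scene',p,z))
c=robot.camera_info('wrist');R=cv2.Rodrigues(c['rvec'])[0];s=robot.get_state();T=s['tool_rot']
print('cam in tool',T.T@(-R.T@c['tvec']-s['ee_pos']),T.T@R.T)
E
```

```text
rail [[0.663, -0.139], [0.582, -0.139], [0.563, 0.204], [0.644, 0.21]]
  edges [0.0812, 0.3437, 0.0815, 0.3496] centre [0.6132 0.0341]
mat [[0.51, -0.036], [0.522, -0.255], [0.424, -0.259], [0.412, -0.043]]
  edges [0.2186, 0.0986, 0.2168, 0.0987] centre [ 0.4672 -0.1483]
bar [[0.486, 0.212], [0.479, 0.102], [0.442, 0.104], [0.449, 0.212]]
  edges [0.1098, 0.0375, 0.1083, 0.0376] centre [0.464  0.1575]
base [[0.524, 0.228], [0.515, 0.082], [0.404, 0.088], [0.418, 0.237]]
  edges [0.1464, 0.1111, 0.1495, 0.1059] centre [0.465  0.1588]
carrier [[0.636, 0.141], [0.642, 0.042], [0.587, 0.039], [0.58, 0.138]]
  edges [0.0994, 0.0552, 0.0992, 0.0561] centre [0.611 0.09 ]
win [0.4657 0.1587 0.046 ]
hole [0.6117 0.0908 0.046 ]
eyep [0.6127 0.0057 0.088 ]
filt [ 0.618  -0.0525  0.084 ]
obj [ 0.6228 -0.1074  0.09  ]
jar [ 0.7538 -0.0049  0.06  ]
or1 [ 0.7135 -0.1632  0.05  ]
or2 [ 0.6555 -0.2223  0.05  ]
sc win [0.4643 0.1578 0.046 ]
sc hole [0.6116 0.0891 0.046 ]
sc eyep [0.6107 0.0045 0.088 ]
sc filt [ 0.6172 -0.0534  0.084 ]
sc obj [ 0.6233 -0.1096  0.09  ]
sc jar [ 0.7561 -0.01    0.06  ]
dish [ 0.6017 -0.4494  0.015 ]
bottle [0.6242 0.3864 0.09  ]
dish [ 0.6137 -0.4521  0.015 ]
bottle [0.651  0.3523 0.09  ]
cam in tool [ 0.0805 -0.0004 -0.1604] [[ 0.0003 -0.9615 -0.2747]
 [ 1.      0.0002  0.0003]
 [-0.0002 -0.2747  0.9615]]
```

Both cameras agree to within about 2 mm, and the sizes and 58 mm spacing fit the description. Working outward from the light base end, the optics are the eyepiece (black), the filter block and the objective (steel, at the open end). I'll rule out both orange ones. Next I'll check IK for the whole plan before moving.

```bash
cat >> h.py <<'E'
YR=0.055; YL=-0.062
def ori(yaw,s=1):
    # tool y = s*(cos,sin) (rail x), z down
    y=s*np.array([np.cos(yaw),np.sin(yaw),0]); z=np.array([0,0,-1.]); x=np.cross(y,z)
    return np.column_stack([x,y,z])
def fr(o,yaw,p): # local -> world xy
    c,s=np.cos(yaw),np.sin(yaw); return np.array([o[0]+c*p[0]-s*p[1],o[1]+s*p[0]+c*p[1]])
RAIL=np.array([.6135,.035]); MAT=np.array([.4672,-.148]); LB=np.array([.465,.1585])
OBJ={'eyepiece':(np.array([.6117,.0051]),.075),'filterblock':(np.array([.6176,-.053]),.072),'objective':(np.array([.6230,-.1085]),.068)}
PARK={'objective':fr(MAT,YR,(0,-.07)),'filterblock':fr(MAT,YR,(0,0)),'eyepiece':fr(MAT,YR,(0,.07))}
E
python3 - <<'E'
from h import *
np.set_printoptions(precision=3,suppress=True)
for n,(p,z) in OBJ.items():
    d=p-RAIL; c,s=np.cos(YR),np.sin(YR); print(n,'in rail',c*d[0]+s*d[1],-s*d[0]+c*d[1])
print(PARK)
for s in (1,-1):
    for n,(p,z) in OBJ.items(): print(s,n,robot.ik([*p,z],ori(YR,s)),robot.ik([*PARK[n],z-.036],ori(YR,s)))
    print('push',robot.ik([*fr(RAIL,YR,(0,.13)),.0625],ori(YR,s)),'lb',robot.ik([*fr(LB,YL,(0,-.03)),.06],ori(YL,s)))
    print(ori(YR,s)[:,0])
E
```

```text
eyepiece in rail -0.003440949209537026 -0.029755837553955475
filterblock in rail -0.0007437598893078141 -0.08809231987651964
objective in rail 0.0015971134053729182 -0.14380524757035254
{'objective': array([ 0.471, -0.218]), 'filterblock': array([ 0.467, -0.148]), 'eyepiece': array([ 0.463, -0.078])}
1 eyepiece [ 0.402  0.654 -0.627  1.744  0.473  0.9   -0.373] [ 0.507  0.474 -0.479  2.113  0.363  0.634 -0.168]
1 filterblock [ 0.46   0.658 -0.581  1.725  0.445  0.894 -0.255] [ 0.613  0.501 -0.442  2.067  0.349  0.645 -0.009]
1 objective [ 0.497  0.666 -0.516  1.695  0.404  0.889 -0.131] [ 0.684  0.536 -0.38   2.     0.313  0.661  0.158]
push [ 0.134  0.697 -0.623  1.705  0.497  0.903 -0.639] lb [ 0.307  0.525 -0.775  2.073  0.539  0.752 -0.871]
[-0.055  0.998  0.   ]
-1 eyepiece [-0.78   0.878  1.079  1.785 -0.892  1.057 -2.447] [-0.735  0.742  1.08   2.15  -0.932  0.837 -2.144]
-1 filterblock [-0.677  0.896  1.078  1.765 -0.904  1.067 -2.352] [ 0.126  0.466  0.141  2.083 -0.112  0.6   -2.742]
-1 objective [-0.576  0.922  1.078  1.733 -0.92   1.082 -2.267] [ 0.216  0.514  0.193  2.016 -0.162  0.626 -2.57 ]
push [ 0.407  0.915 -1.089  1.696  0.898  1.115  2.236] lb [ 0.526  0.682 -1.086  2.067  0.799  0.892  2.057]
[ 0.055 -0.998  0.   ]
```

```bash
cat >> h.py <<'E'
OP=.072
def pick(xy,z,yaw,zup=.15,op=OP):
    R=ori(yaw)
    robot.move_ptp([*xy,z+.055 if z<.05 else zup],R)
    robot.gripper_to(op)
    robot.move_linear([*xy,z],velocity=.12)
    robot.gripper_to(.0)
    s=robot.get_state(); print('grip',round(s['opening'],4),'t',round(s['time'],1),s['ee_pos'].round(4),flush=True)
    robot.move_linear([*xy,zup],velocity=.2)
    return s['opening']
def place(xy,z,yaw,zup=.15,op=OP):
    R=ori(yaw)
    robot.move_ptp([*xy,zup],R)
    robot.move_linear([*xy,z+.02],velocity=.2)
    robot.move_linear([*xy,z],velocity=.04)
    robot.gripper_to(op)
    robot.move_linear([*xy,zup],velocity=.2)
    s=robot.get_state(); print('placed t',round(s['time'],1),round(s['opening'],4),flush=True)
E
python3 - <<'E'
from h import *
p,z=OBJ['objective']
o=pick(p,z,YR)
s=robot.get_state(); print(s['opening'],s['force'])
if .030<o<.037: place(PARK['objective'],z-.036,YR)
im=robot.grab_frame('top'); crop(im,160,130,350,272,4.2,'pics/top1.png')
im=robot.grab_frame('scene'); crop(im,140,150,320,270,4.4,'pics/scene1.png')
E
```

```text
grip 0.0334 t 4.3 [ 0.6231 -0.1085  0.0681]
0.03352893733212793 [-0.19820562  0.24250465 -1.8953688 ]
placed t 8.4 0.072
```

View pics/scene1.png

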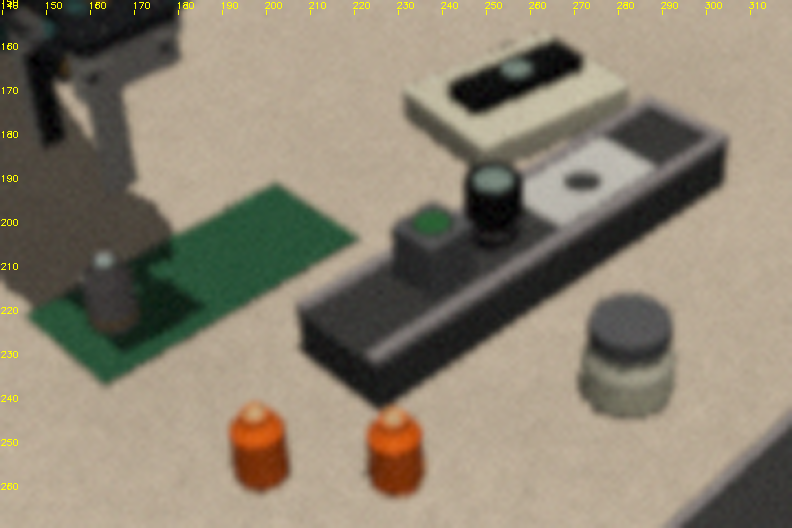

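The objective stands upright on the mat, at about (163,216) in the scene view. Next are the filter block and the eyepiece.

```bash
python3 - <<'E'
from h import *
for n,(a,b) in {'filterblock':(.036,.044),'eyepiece':(.038,.0445)}.items():
    p,z=OBJ[n]
    o=pick(p,z,YR)
    o=robot.get_state()['opening']
    if not a<o<b: print('BAD',o); break
    place(PARK[n],z-.036,YR)
# wrist look along the rail from behind
robot.move_ptp([*fr(RAIL,YR,(0,.0)),.22],ori(YR))
c=robot.camera_info('wrist'); im=robot.grab_frame('wrist'); cv2.imwrite('pics/w2.png',im[:,:,::-1])
import json; json.dump({k:np.array(v).tolist() for k,v in c.items()},open('w2.json','w'))
im=robot.grab_frame('top'); crop(im,160,130,350,272,4.2,'pics/top2.png')
im=robot.grab_frame('scene'); crop(im,140,150,320,270,4.4,'pics/scene2.png')
E
```

```text
grip 0.0399 t 11.0 [ 0.6177 -0.053   0.0722]
placed t 15.0 0.0718
grip 0.0412 t 17.4 [0.6119 0.0051 0.0752]
placed t 21.3 0.0719
```

View pics/w2.png

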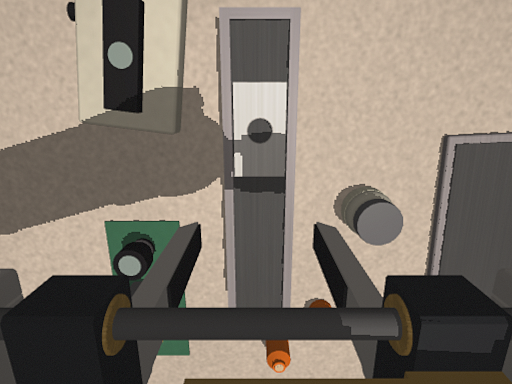

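View pics/scene2.png

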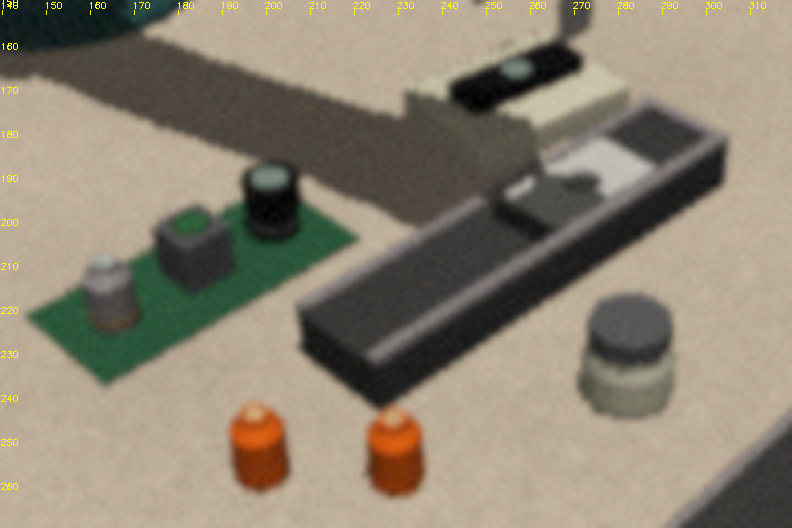

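All three optics stand on the mat. In the wrist view the rail's bar end is at rows 8–18, the carrier's corners are near (232,81) and (286,177), the hole is at (260,130) and the window at (120,55).

```bash
python3 - <<'E'
from h import *
import json
np.set_printoptions(precision=4,suppress=True)
c=json.load(open('w2.json'))
im=cv2.imread('pics/w2.png')[:,:,::-1]
crop(im,200,0,310,190,3.15,'pics/w2c.png'); crop(im,70,0,200,140,4.2,'pics/w2d.png')
for n,p,z in [('barL',(219,8),.046),('barR',(300,8),.046),('inL',(229,18),.046),('inR',(290,18),.046),('c1',(232,81),.046),('c2',(287,81),.046),('c3',(286,177),.046),('c4',(233,177),.046),('hole',(260,130),.046),('win',(120,55),.046)]:
    P=bp('',p,z,c)[:2]; d=P-RAIL; C,s=np.cos(YR),np.sin(YR); print(n,P,'rail',C*d[0]+s*d[1],-s*d[0]+C*d[1])
E
```

```text
barL [0.566  0.2041] rail -0.03810079117929989 0.17149875944463608
barR [0.645  0.2084] rail 0.04095048553125678 0.17144691587411476
inL [0.576 0.196] rail -0.0285562741004751 0.16277675200352587
inR [0.636  0.1992] rail 0.03146007047316484 0.1627414526184094
c1 [0.5809 0.1378] rail -0.026917610059221577 0.10443314402360607
c2 [0.6378 0.1409] rail 0.030116126307571805 0.10442543015704893
c3 [0.6451 0.0391] rail 0.03179779557745477 0.002372646427730114
c4 [0.5853 0.0358] rail -0.02808718999114977 0.0023332815846506465
hole [0.6128 0.0896] rail 0.002272290881192432 0.05451783556704269
win [0.4665 0.1564] rail -0.1401187947296325 0.12929481906682094
```

View pics/w2c.png

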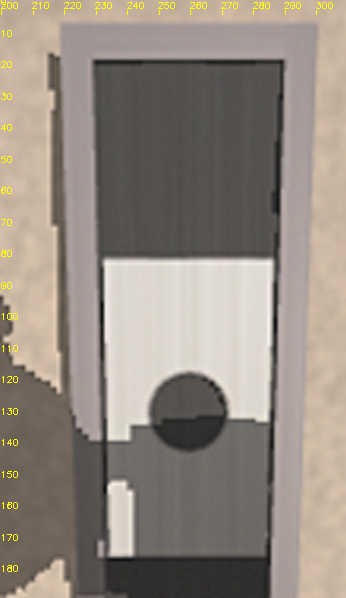

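View pics/w2d.png

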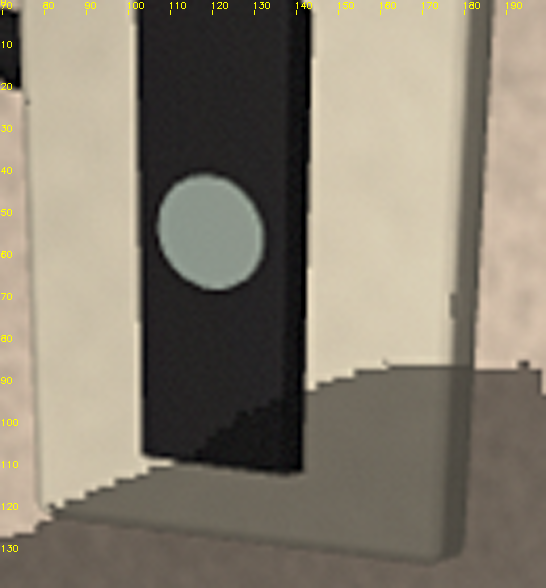

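```bash
sed -i 's/^RAIL=.*LB=.*/RAIL=np.array([.6140,.034]); MAT=np.array([.4672,-.148]); LB=np.array([.4655,.1578])/' h.py
python3 - <<'E'
from h import *
import json
R=ori(YR)
robot.gripper_to(0)
a=fr(RAIL,YR,(0,.133)); robot.move_ptp([*a,.1],R)
print(robot.move_linear([*a,.0618],velocity=.06,threshold=8), robot.get_state()['ee_pos'])
b=fr(RAIL,YR,(0,-.095)); robot.move_linear([*b,.0618],velocity=.06)
s=robot.get_state(); print(s['ee_pos'],s['force'],s['time'])
robot.move_linear([*b,.12],velocity=.15)
bb=fr(RAIL,YR,(0,-.19)); robot.move_ptp([*bb,.24],R)
c=robot.camera_info('wrist'); im=robot.grab_frame('wrist'); cv2.imwrite('pics/w3.png',im[:,:,::-1])
json.dump({k:np.array(v).tolist() for k,v in c.items()},open('w3.json','w'))
im=robot.grab_frame('top'); crop(im,160,130,350,272,4.2,'pics/top3.png')
im=robot.grab_frame('scene'); crop(im,140,150,320,270,4.4,'pics/scene3.png')
E
```

```text
False [0.60680275 0.16695902 0.06196982]
[ 0.61919958 -0.0607969   0.06179337] [ 0.46152496  0.3366894  -0.807416  ] 28.85
```

View pics/w3.png

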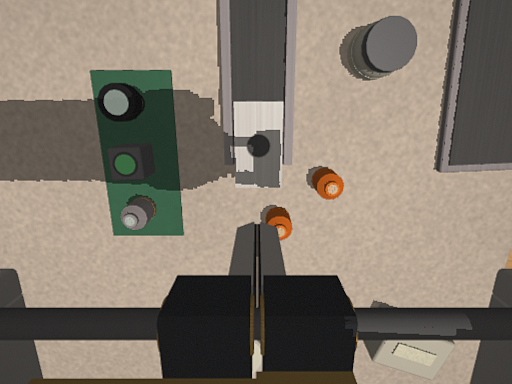

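View pics/top3.png

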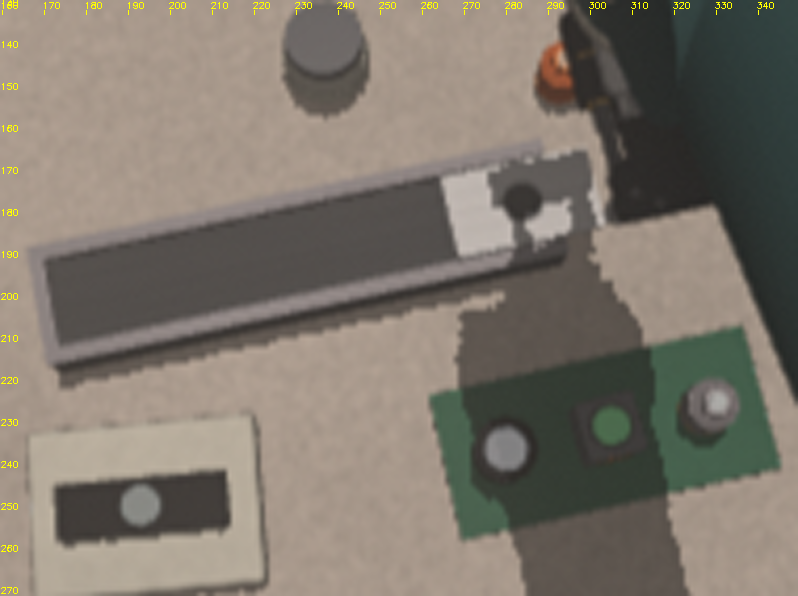

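View pics/scene3.png

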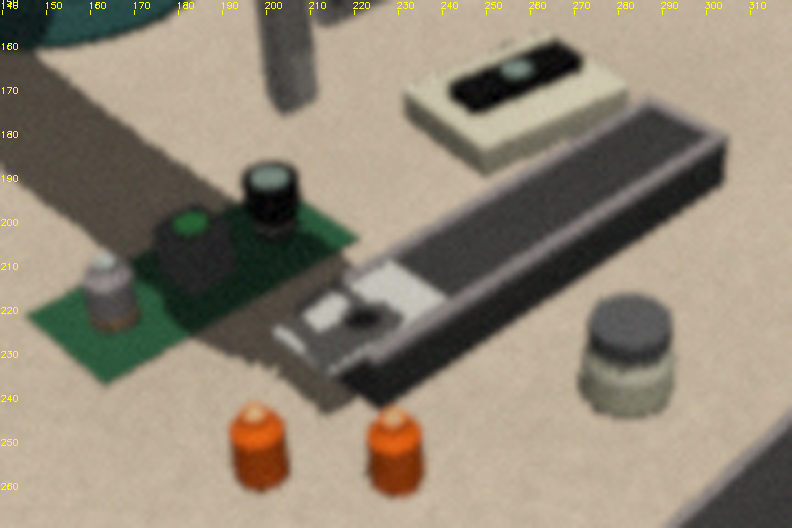

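```bash
python3 - <<'E'
from h import *
import json
np.set_printoptions(precision=4,suppress=True)
c=json.load(open('w3.json'))
im=cv2.imread('pics/w3.png')[:,:,::-1]
crop(im,205,85,315,205,5,'pics/w3c.png')
def L(n,P):
    d=P-RAIL; C,s=np.cos(YR),np.sin(YR); print(n,P,'rail',C*d[0]+s*d[1],-s*d[0]+C*d[1])
for n,p in [('f1',(236,187)),('f2',(281,187)),('b1',(234,101)),('b2',(284,101)),('hole',(258,146)),('eL',(222,164)),('eR',(291,164))]: L(n,bp('',p,.046,c)[:2])
f=lambda a,b:(160+a/4.2-.38,130+b/4.2-.38)
L('hole top',bp('top',f(522,202),.046)[:2])
g=lambda a,b:(140+a/4.4-.39,150+b/4.4-.39)
L('hole sc',bp('scene',g(364,319),.046)[:2])
E
```

```text
f1 [ 0.5997 -0.1708] rail -0.025555836893814684 -0.2037118683485364
f2 [ 0.6541 -0.1678] rail 0.028923310359463467 -0.20368729969097463
b1 [ 0.5938 -0.0713] rail -0.025919231940181732 -0.10401423599281867
b2 [ 0.6498 -0.0682] rail 0.030089365591230648 -0.10401286283326212
hole [ 0.6235 -0.12  ] rail 0.0010253519878430477 -0.15424102468969603
eL [ 0.5821 -0.1435] rail -0.04162031742412103 -0.17550965388213524
eR [ 0.6637 -0.139 ] rail 0.04014985359976101 -0.1754826438915758
hole top [ 0.6222 -0.117 ] rail -7.304431721240172e-05 -0.15126739610733728
hole sc [ 0.6265 -0.1202] rail 0.004030046523016553 -0.15468476400371098
```

View pics/w3c.png

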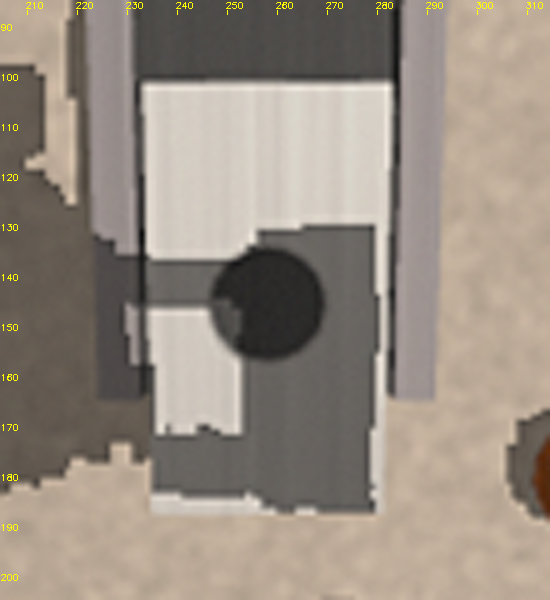

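The carrier's centre is at about −0.154 in the rail frame, so it sticks out about 29 mm. I'll push 11 mm more, look again, and then grip.

```bash
python3 - <<'E'
from h import *
import json
np.set_printoptions(precision=4,suppress=True)
R=ori(YR)
a=fr(RAIL,YR,(0,-.085)); robot.move_ptp([*a,.1],R)
robot.move_linear([*a,.0618],velocity=.08,threshold=8)
b=fr(RAIL,YR,(0,-.106)); robot.move_linear([*b,.0618],velocity=.04)
robot.pause(.2)
robot.move_linear([*b,.12],velocity=.15)
bb=fr(RAIL,YR,(0,-.195)); robot.move_ptp([*bb,.2],R)
c=robot.camera_info('wrist'); im=robot.grab_frame('wrist'); cv2.imwrite('pics/w4.png',im[:,:,::-1])
json.dump({k:np.array(v).tolist() for k,v in c.items()},open('w4.json','w'))
crop(im,200,70,320,210,4.2,'pics/w4c.png'); print(robot.get_state()['time'])
E
```

```text
33.575
```

View pics/w4c.png

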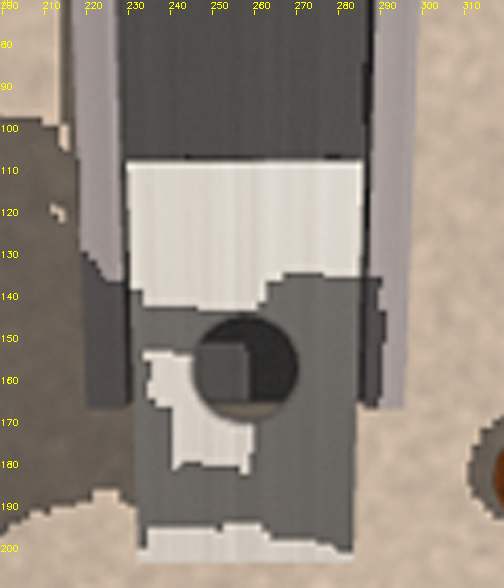

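```bash
python3 - <<'E'
from h import *
import json
np.set_printoptions(precision=4,suppress=True)
c=json.load(open('w4.json'))
def L(n,P):
    d=P-RAIL; C,s=np.cos(YR),np.sin(YR); print(n,P,'rail',C*d[0]+s*d[1],-s*d[0]+C*d[1])
for n,p in [('f1',(232.5,203.5)),('f2',(283.5,203.5)),('b1',(230,107.5)),('b2',(285.5,107.5)),('hole',(257.5,157)),('eL',(220,166.5)),('eR',(295,166.5))]: L(n,bp('',p,.046,c)[:2])
E
```

```text
f1 [ 0.5991 -0.1841] rail -0.026851242209763558 -0.2169672898658315
f2 [ 0.6547 -0.1811] rail 0.028780134026468028 -0.21696797804362525
b1 [ 0.5933 -0.0834] rail -0.027079646536582277 -0.11612317537608799
b2 [ 0.6487 -0.0804] rail 0.028381396705510518 -0.11614817394097707
hole [ 0.6235 -0.1316] rail 0.00041328506837737256 -0.16591875136951867
eL [ 0.5846 -0.1439] rail -0.039102717436938515 -0.1759849930886958
eR [ 0.6635 -0.1395] rail 0.0399193120102954 -0.1760000476485226
```

The carrier is at −0.165 to −0.166 and sticks out 41 mm. Next I'll grip the overhang and lift.

```bash
python3 - <<'E'
from h import *
import json
np.set_printoptions(precision=4,suppress=True)
R=ori(YR)
g=fr(RAIL,YR,(.0008,-.190))
robot.gripper_to(.075)
robot.move_ptp([*g,.11],R)
print(robot.move_linear([*g,.051],velocity=.08,threshold=10))
robot.gripper_to(0)
s=robot.get_state(); print('grip',s['opening'],s['ee_pos'],s['force'])
if .052<s['opening']<.060:
    robot.move_linear([*g,.09],velocity=.05)
    print('lift',robot.get_state()['opening'])
    robot.move_linear([*g,.15],velocity=.15)
    q=fr(LB,YL,(0,-.024)); robot.move_ptp([*q,.13],ori(YL))
    robot.move_linear([*q,.085],velocity=.12)
c=robot.camera_info('wrist'); im=robot.grab_frame('wrist'); cv2.imwrite('pics/w5.png',im[:,:,::-1])
json.dump({k:np.array(v).tolist() for k,v in c.items()},open('w5.json','w'))
im=robot.grab_frame('scene'); crop(im,140,150,320,270,4.4,'pics/scene5.png')
s=robot.get_state(); print(s['time'],s['opening'],s['ee_pos'],s['force'])
E
```

```text
False
grip 0.05575559358005552 [ 0.6253 -0.1558  0.0512] [-0.1274 -0.1981  2.6539]
lift 0.055656907420672634
39.9417 0.05541775782152457 [0.4645 0.134  0.0857] [-0.5997  0.5032 -0.0426]
```

View pics/w5.png

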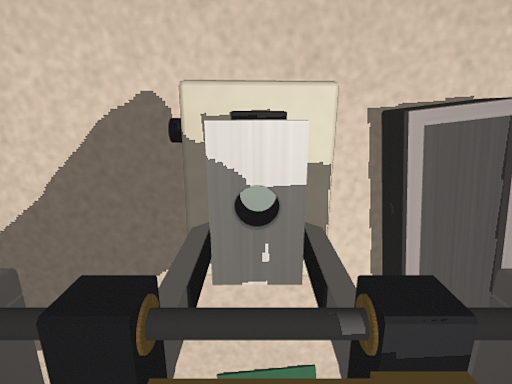

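View pics/scene5.png

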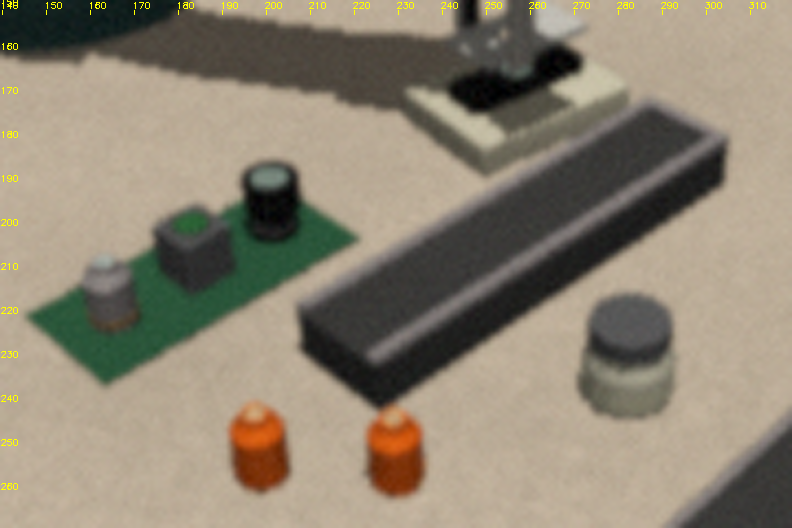

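```bash
python3 - <<'E'
from h import *
import json
np.set_printoptions(precision=4,suppress=True)
c=json.load(open('w5.json'))
im=cv2.imread('pics/w5.png')[:,:,::-1]
crop(im,170,70,350,230,4.2,'pics/w5c.png')
for n,p,z in [('hole',(257,206),.0805),('n1',(204.5,121),.0805),('n2',(307.5,121),.0805),('baseL',(180.5,82),.03),('baseR',(337,82),.03)]: print(n,bp('',p,z,c)[:2])
print(LB,fr(LB,YL,(-.055,.075)),fr(LB,YL,(.055,.075)))
E
```

```text
hole [0.4661 0.159 ]
n1 [0.4411 0.2083]
n2 [0.4959 0.2049]
baseL [0.4191 0.2329]
baseR [0.5241 0.2264]
[0.4655 0.1578] [0.4153 0.2361] [0.525  0.2292]
```

View pics/w5c.png

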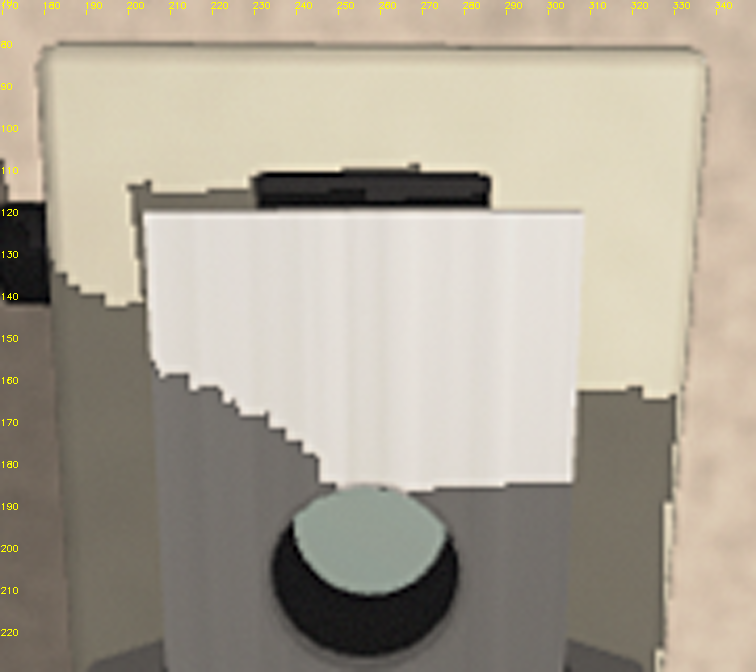

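The carrier hangs level, and its hole falls within about 1.5 mm of the window, so I'll lower and release it.

```bash
python3 - <<'E'
from h import *
import json
np.set_printoptions(precision=4,suppress=True)
q=fr(LB,YL,(0,-.0245))
print(robot.move_linear([*q,.0575],velocity=.03,threshold=6)); s=robot.get_state(); print(s['ee_pos'],s['force'])
robot.gripper_to(.066)
robot.pause(.2)
robot.move_linear([*q,.09],velocity=.06)
robot.move_linear([*q,.16],velocity=.2)
c=robot.camera_info('wrist'); im=robot.grab_frame('wrist'); crop(im,170,70,350,230,4.2,'pics/w6c.png')
json.dump({k:np.array(v).tolist() for k,v in c.items()},open('w6.json','w'))
im=robot.grab_frame('top'); crop(im,160,130,350,272,4.2,'pics/top6.png')
print(robot.get_state()['time'])
E
```

```text
True
[0.4638 0.1334 0.0572] [-1.3096 -0.8198  6.9411]
42.7833
```

View pics/w6c.png

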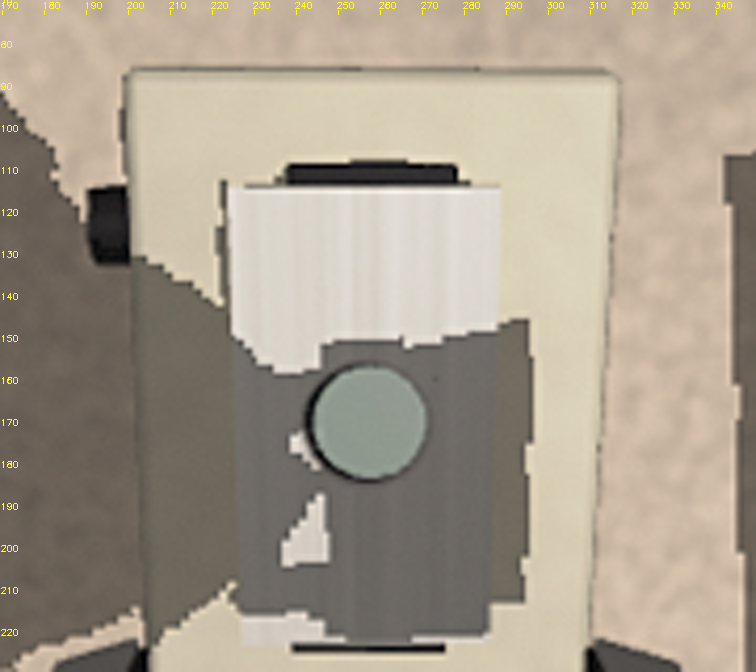

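View pics/top6.png

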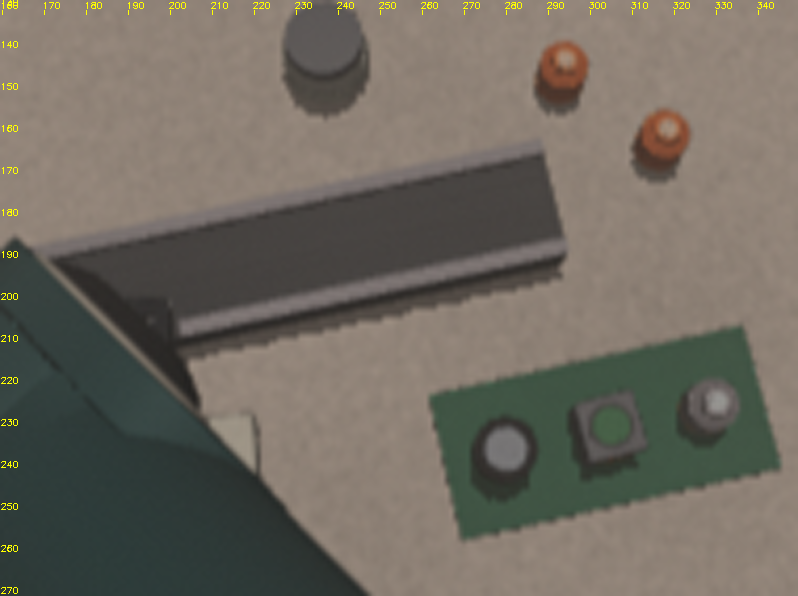

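The hole and window are concentric to about 1 mm, and the three optics are untouched on the mat. Now I'll put them back.

```bash
sed -i 's/z+.055 if z<.05 else zup\]/zup]/' h.py; python3 - <<'E'
from h import *
for n,(a,b) in {'eyepiece':(.038,.0445),'filterblock':(.036,.044),'objective':(.030,.037)}.items():
    p,z=OBJ[n]
    o=pick(PARK[n],z-.037,YR,zup=.13)
    o=robot.get_state()['opening']
    if not a<o<b: print('BAD',o); break
    place(p,z+.0005,YR)
robot.move_ptp([.45,-.25,.25],ori(YR))
im=robot.grab_frame('top'); crop(im,160,130,350,272,4.2,'pics/top7.png')
im=robot.grab_frame('scene'); crop(im,140,150,320,270,4.4,'pics/scene7.png'); cv2.imwrite('pics/scene7f.png',im[:,:,::-1])
print(robot.get_state()['time'])
E
```

```text
grip 0.0413 t 45.5 [ 0.4634 -0.0782  0.0381]
placed t 49.1 0.0722
grip 0.0397 t 51.7 [ 0.4672 -0.1481  0.0351]
placed t 55.4 0.0719
grip 0.0339 t 58.1 [ 0.4711 -0.2179  0.0311]
placed t 62.0 0.072
63.05
```

View pics/top7.png

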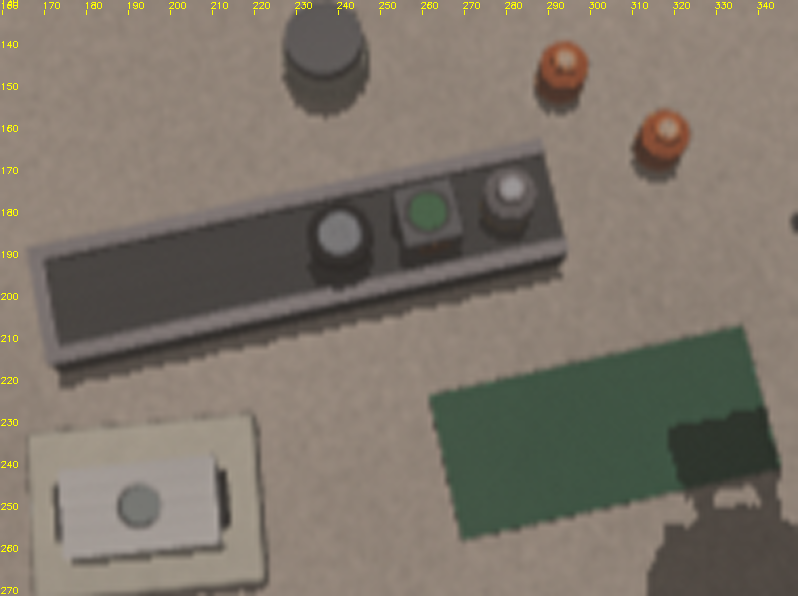

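View pics/scene7.png

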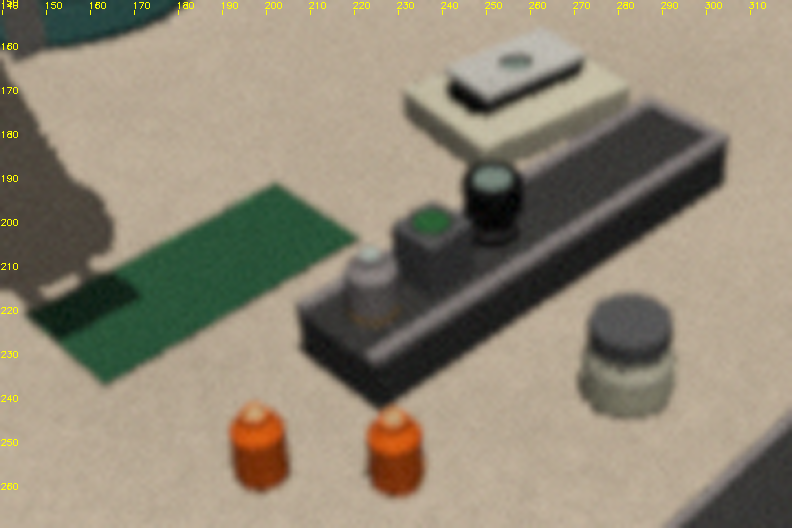

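View pics/scene7f.png

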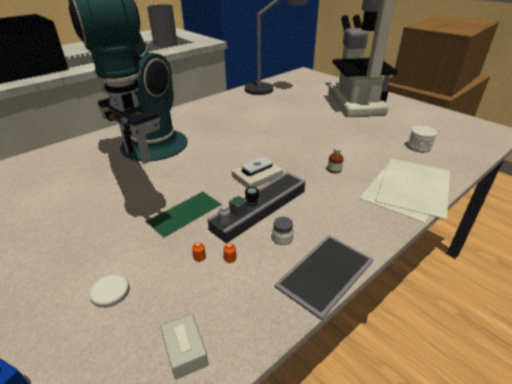

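The optics are back at their starting pixels: in the enlarged top view the eyepiece is at (340,232) against (339,231) before, the filter block is unchanged at (428,210), and so is the objective at (512,187). The carrier lies on the bar and the bystanders haven't moved, so I'm handing in.

```bash
python3 -c "
from rig import robot
robot.pause(.3); print(robot.sign_off())"
```

```text
the job is handed in; nothing more can be done
None
```

The job is done and handed in at about 63 s of the 139 s allowed. The robot reports no verdict, so the result rests on my own checks.

- **Optics out:** I stood the objective, filter block and eyepiece upright on the mat.
- **Carrier out:** I pushed it with closed fingertips in two strokes. The first left about 29 mm sticking out, too close to the 28 mm limit, so I pushed it on to about 41 mm. I then gripped it by its long sides past the open end, lifted it and laid it on the light base's bar.
- **Optics back:** I returned each one to the pose where I had gripped it.

**Last checks:**
- The carrier's hole sits within about 1 mm of the window's centre in the wrist picture taken after release.
- The optics stand upright within about 1 pixel (roughly 1 mm) of their starting places.
- The bottle, dish and jar show no movement, and the gripper is clear of everything.
- No check failed. The wrist camera's view of the rail's closed end differed from the top camera's by about 3 mm. That was small against the tolerances.

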